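# Hook the caddy onto the slat rack

## Robot

A 6-joint arm with a two-finger parallel gripper is mounted at the origin on a cart in front of the work surface, level with it; the furniture and walls round the work are solid. World frame = base frame: x ahead of the robot, y to its left, z up, the work surface at z = 0. Lengths are in mm, angles in rad, forces in N, time in s.
With the tool pointing down it reaches from about 425 to 950 mm from the base axis. Payload 14.7 kg.
Tool frame: the origin (TCP) lies midway between the tips of the shut fingers; the grasp point (between the pads) lies 19 mm behind it; y points along the fingers, x is the direction in which the jaws open and shut, and the axes are right-handed (so a half turn about y gives the same grasp; the last joint's range is limited). The gripper opens to 85 mm and grips with 20 to 120 N. Pads are 22 mm wide; open, the fingers measure 114 mm over their backs; the gripper's body (76 mm by 85 mm) begins 54 mm behind the grasp point. The pads swing forward as they close: fully open they stand 13 mm farther back than shut.
Start: joints at [1.131, 0.48, 1.596, -0, 1.065, -0.047], TCP at [248.781, 600.5, 231.297] pointing down, gripper open.
Joint ranges: [-2.75, 2.75], [-0.82, 2.05], [0.23, 2.67], [-1.56, 4.7], [0.09, 2.69], [-2.92, 2.92]. Speed limits (rad/s): [1.89, 1.89, 2.39, 3.01, 3.01, 3.01].

## Interface

Orientations are given as a 3x3 rotation matrix whose columns are the frame's x, y, z axes.
In Python, from plant import * gives the robot as it stands. The module is installed in compiled form; this text tells all that it offers.
- The arm moves only by the tool servo_tool, never from a script. Its argument "motion" is a list of rows, each an object of numbers: "tx", "ty", "tz": the shift along the tool's x, y, z in mm; "turn": the turn about the tool's y in degrees. In form: [{"tx": .., "ty": .., "tz": .., "turn": ..}, ...]. A call has 1 to 10 rows; each row shifts and turns the commanded pose from where the row before left it, along the tool's axes as they then stand; what a row does not reach is not made up. A row lasts 1/8 s, in which the tool goes at most 62.5 mm and 10.7 degrees, less where a joint would pass 70% of its speed; a pose out of reach is approached as far as the arm can. A call is refused whole if a number of a shift passes 62.5 or a number of a turn 10.7, either way. A call with a gripper value outside its range is refused whole. "hand" is the finger opening in mm, from 0 to 85.4, set as the call begins (left out, the last holds). The fingers move at their own pace and stop on an object; the grip force is fixed at half the most. Time passes only in rows, so rows that do not move let the fingers close. It gives the time, the measured TCP pose, the force and the opening at its end, in the units of the state.
- read_state(): the state, without advancing time (a new reading comes with each control period).
- camera(name): name is "scene" or "top" or "wrist"; returns the picture (400x640x3 uint8, red, green, blue); there is no depth.
- camera_model(name): a dict with "fx", "fy", "cx", "cy" (pixels), "R" (3x3) and "t" (3): a world point X has camera coordinates R X + t. Camera axes: x right, y down, z forward; pixel columns grow to the right and rows downward; lengths in mm; the calibration is good to about 2 mm. The wrist camera is an equidistant fisheye: a pixel r from the principal point sees the ray r / f radians off the axis. A picture is of the moment at which its call begins: read the wrist's pose just before it. camera_model takes no time and is no camera call; for the wrist camera it gives the pose at the moment of the call.
- hand_in(): hands the job in, once; it reports no verdict.
The state is a dict: "t": time; "joint_pos": joint angles; "joint_vel": joint speeds; "tau": joint torques, N m; "eef_pos": TCP position; "orientation": TCP orientation; "ft_force": force on the tool from outside, world axes, zero at the start; "wrist_torque": the same for the moment, N m; "finger_gap": opening from 0.0 (shut) to 1.0 (fully open).
Only numpy, scipy, OpenCV 4.12 (cv2) and the standard library are available. Lean on these libraries where they do the work, as an engineer would, in place of code of your own. Each camera call takes 0.05 s, during which the arm holds its last target. There are 200 camera calls.

## Task

Hang the small white caddy with the hook tongue at its back on the wooden slat rack: tilt it so that the tongue goes through the gap between the two slats and up behind the upper slat, then rotate it down until it hangs level, fully home in the gap, and let go. Leave the plain tray without a tongue where it stands.

Things in the scene. Friction and masses are not known exactly. Their poses are not given: they have to be found in the camera images.
- slot (a point): Gap of a fixed wooden slat rack, 200 mm wide, 150 high. Point: on the slats' front face, half-way along, on the lower slat's top edge, 85 mm above the worktop; x through the gap to the back, y along the slats, z up. Slats 6 mm thick (x 0 to 6). In mm: lower slat z -48 to 0, gap z 0 to 34, upper slat z 34 to 54; open behind. Uprights at y -92 and 92 (16 wide, x 6 to 30) close the ends, top z 65.
- caddy_mid (a point): The loose white caddy with the tongue: open-topped box 100 mm long (x), 50 wide (y), 46 high (z), walls 4, about 0.14 kg, upright on the worktop. Point: centre of the box, 23 mm above its underside; x to the tongue end, z up. Hung home, its tongue's neck lies on the lower slat's top edge, the leg stands behind the upper slat and the back wall (x = 50 mm) is against the lower slat.
- tongue_tip (a point): Top end of the caddy's L-shaped tongue (40 mm wide, 4 thick), at x 61, z 65 mm from caddy_mid, same axes. From caddy_mid: the neck runs back from the back wall's top, x 50 to 63, underside at z 23; at its end the leg stands up, x 59 to 63, top at z 65. So the leg rises 42 mm above the neck's underside: more than the gap, it passes only tilted (box front raised some 35 degrees).
- tray_mid (a point): The plain white tray: the same open box, 100 x 50 x 46 mm, without a tongue, loose. The point is its centre, 23 mm above its underside, x along its length, z up. To be left alone.
There are look-alikes about, which are no part of the job. Leave any turquoise look-alike of the part that bears caddy_mid alone.

How it is judged (in metres and radians):
At the end, for the whole second after the job is handed in: The caddy hangs on the rack, anywhere along the gap: the tip of its tongue is behind the upper slat (7 to 30 mm behind the slats' front face) and 37 to 50 mm above the lower slat's top edge (42 mm when fully home), and the caddy is level to 10 degrees (x of tongue_tip in the frame of slot between 0.007 and 0.03 m and z of tongue_tip in the frame of slot between 0.037 and 0.05 m and y of tongue_tip in the frame of slot between -0.09 and 0.09 m and angle between caddy_mid's own z axis and vertical below 0.175 rad); the robot touches nothing.
It fails at once if the plain tray is moved by more than 20 mm (distance of tray_mid from where it was at the start of the episode above 0.02 m).
It also fails if it takes over 38 s, if anything falls off the work surface, if the arm or the gripper's body presses on something with over 40 N, if the wrist force passes 120 N, or if a joint passes its speed limit or range.

## Working session

There is one attempt and no reset: what is moved stays moved. The work goes in short steps, Python scripts to look and compute and a tool call to move; the robot and the scene stay as the last step left them, time stands still between calls to the robot, and variables do not carry over. Pictures are saved under pics/ and viewed, about 8 in all and at most 12, crops included, and the job is handed in when it is done.

Besides the shell and the picture viewer there is one more tool, called after "Call:" as a command line: name --argument value ..., lists and objects as JSON in quotes. servo_tool: Moves the arm, as the interface text tells. Its arguments: {"type":"object","properties":{"motion":{"type":"array"},"hand":{"type":"number"}},"required":["motion"]}

```bash
mkdir -p pics
python3 - <<'E'
from plant import *
import cv2,numpy as np
s=read_state();print(s['t'],s['eef_pos'],s['orientation'],s['finger_gap'])
for n in ['scene','top']:
    m=camera_model(n);print(n,m)
    cv2.imwrite(f'pics/{n}0.png',camera(n)[:,:,::-1])
E
```

```text
0.0 [248.61566082 600.13214859 230.66968214] [[ 3.82756226e-01 -5.06217413e-04 -9.23849238e-01]
 [ 9.23848591e-01 -1.09492975e-03  3.82756558e-01]
 [-1.20530805e-03 -9.99999272e-01  4.85770658e-05]] 1.0008422529200192
scene {'fx': 420.7375129106514, 'fy': 420.7375129106514, 'cx': 321.08170038817934, 'cy': 201.43037430938355, 'R': array([[ 0.63105693, -0.77573344,  0.00218759],
       [-0.56744974, -0.46353788, -0.68053907],
       [ 0.52893095,  0.42821755, -0.73270853]]), 't': array([-492.23259323,  170.66890697, 1130.126615  ])}
top {'fx': 413.29299317692175, 'fy': 413.29299317692175, 'cx': 321.3547594582599, 'cy': 199.10792331042552, 'R': array([[-0.02612922, -0.99959193, -0.01154285],
       [-0.9857401 ,  0.02768382, -0.16598211],
       [ 0.16623393,  0.00704126, -0.98606121]]), 't': array([-258.40752382,  442.74573532,  924.6020144 ])}
```

View pics/scene0.png

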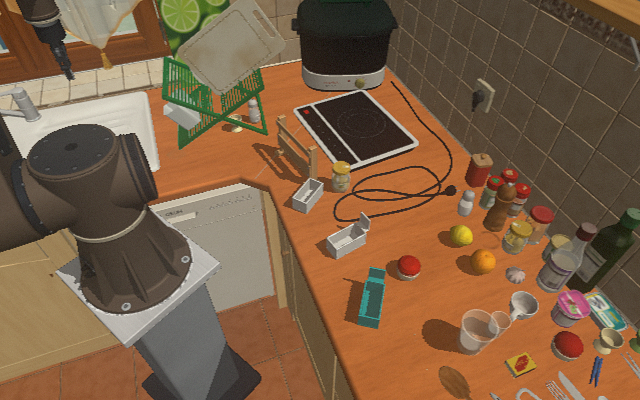

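View pics/top0.png

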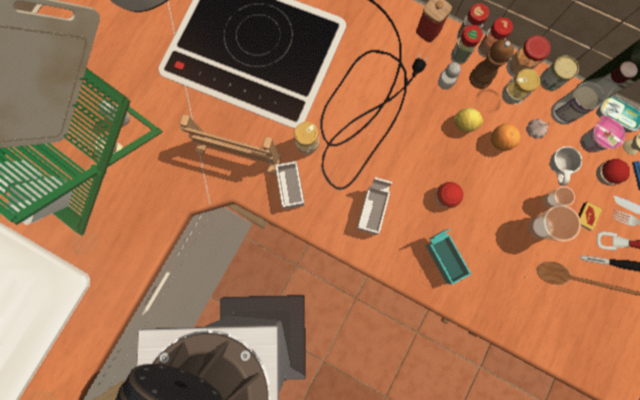

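Scene view: tongued white caddy at (347,238), plain tray at (308,195), rack at (297,148) and turquoise look-alike at (372,297). In the top view these are at (375,207), (290,185), (230,142) and (449,258). The white one with the tongue is the part I want. An enlarged crop will confirm it and give the corners.

Run:
```python
import cv2,numpy as np
a=cv2.imread('pics/top0.png')[110:240,170:400]; b=cv2.imread('pics/scene0.png')[110:260,260:380]
a=cv2.resize(a,None,fx=3.4,fy=3.4,interpolation=cv2.INTER_CUBIC)
cv2.imwrite('pics/c_top.png',a)
cv2.imwrite('pics/c_scene.png',cv2.resize(b,None,fx=4,fy=4,interpolation=cv2.INTER_CUBIC))
```

```text
(no output)
```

View pics/c_top.png

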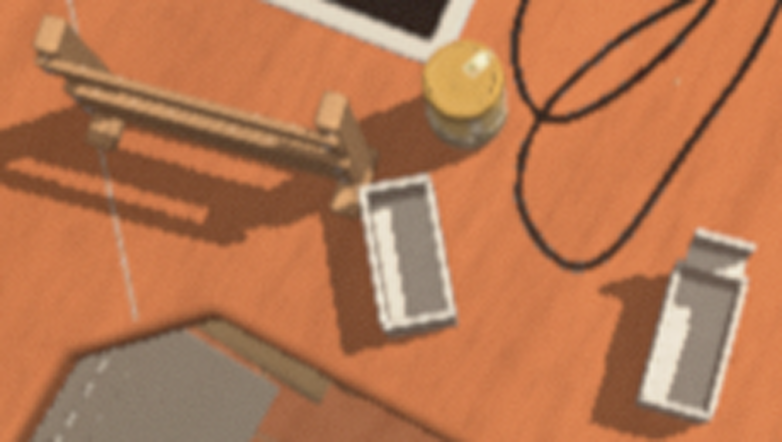

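View pics/c_scene.png

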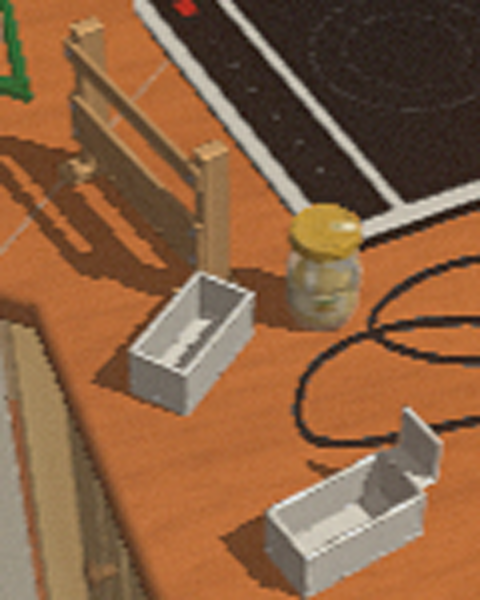

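The crops confirm it. In c_top, the white caddy with the tongue is at (695,340), with its tongue tip at (697..755,230..246). The plain tray at (408,255) stands in front of the rack's right end. The uprights' tops are at (55,33) and (333,107), on the far side of the slats, so the rack faces the robot.

```bash
cat > h.py <<'E'
import numpy as np
from plant import *
def ray(n,p,m=None):
    m=m or camera_model(n); d=np.array([(p[0]-m['cx'])/m['fx'],(p[1]-m['cy'])/m['fy'],1.])
    return -m['R'].T@m['t'], m['R'].T@d
def onz(n,p,z):
    c,d=ray(n,p); return c+d*(z-c[2])/d[2]
def tri(p,q):
    a,u=ray('top',p); b,v=ray('scene',q)
    s=np.linalg.lstsq(np.c_[u,-v],b-a,rcond=None)[0]; A=a+s[0]*u;B=b+s[1]*v
    return (A+B)/2, np.linalg.norm(A-B)
T=lambda u,v:(170+u/3.4,110+v/3.4)
S=lambda u,v:(260+u/4,110+v/4)
E
python3 - <<'E'
from h import *
import cv2
np.set_printoptions(precision=1,suppress=True)
print('upright L',tri(T(55,33),S(88,27)),onz('top',T(55,33),150),onz('scene',S(88,27),150))
print('upright R',tri(T(333,107),S(210,150)),onz('top',T(333,107),150),onz('scene',S(210,150),150))
print('tip ctr',tri(T(726,238),S(422,427)),onz('top',T(726,238),88))
# white masks -> caddy, tray rim outline in top
im=cv2.imread('pics/top0.png'); 
for nm,c,z,pts in [('caddy',0,46,[(641,404),(711,416),(745,282),(677,268)]),('tray',0,46,[(388,330),(455,320),(429,178),(363,190)])]:
    w=np.array([onz('top',T(*p),z) for p in pts]);print(nm,w.mean(0),[np.linalg.norm(w[i]-w[i-1]) for i in range(4)],w.tolist())
for nm,pts in [('caddy',[(305,560),(268,515),(424,492)]),('tray',[(187,372),(130,350),(200,272),(254,295)])]:
    w=np.array([onz('scene',S(*p),46) for p in pts]);print(nm,'scene',w)
# slat: upper slat front top edge endpoints scene
for p in [(65,42),(193,183)]: print('upper slat top?',onz('scene',S(*p),139))
for p in [(75,98),(192,218)]: print('lower slat top?',onz('scene',S(*p),85))
print(camera_model('wrist'))
E
```

```text
upright L (array([598. ,  13.7, 141.7]), np.float64(0.18261794891941072)) [594.9  10.7 150. ] [589.8   5.4 150. ]
upright R (array([ 543.6, -160.6,  141.8]), np.float64(2.2311845632770977)) [ 541.8 -162.5  150. ] [ 535.1 -166.4  150. ]
tip ctr (array([ 467.3, -410.1,   79.4]), np.float64(0.48159664097966026)) [ 465.6 -409.    88. ]
caddy [ 403.9 -389.9   46. ] [np.float64(95.82718300398268), np.float64(47.11872296804509), np.float64(94.01485159992893), np.float64(46.75502104851128)] [[363.1413925759763, -352.8630982504919, 46.0], [353.8775671124673, -399.0621847341121, 46.0], [443.8080351878067, -426.472095954454, 46.0], [454.74062972715353, -381.01320936574643, 46.0]]
tray [ 469.7 -199.2   46. ] [np.float64(98.85230628489496), np.float64(45.64937830705936), np.float64(100.40656935964981), np.float64(45.97624525811031)] [[417.73203013822416, -184.57079649399498, 46.0], [423.2916433906093, -229.8803588435137, 46.0], [522.4204346671238, -213.9128320897741, 46.0], [515.2686239316031, -168.4962411649017, 46.0]]
caddy scene [[ 348.7 -402.3   46. ]
 [ 362.5 -360.1   46. ]
 [ 445.2 -430.2   46. ]]
tray scene [[ 427.7 -232.8   46. ]
 [ 417.9 -186.    46. ]
 [ 513.6 -172.6   46. ]
 [ 520.4 -220.6   46. ]]
upper slat top? [574.2  16.9 139. ]
upper slat top? [ 508.8 -172.1  139. ]
lower slat top? [575.   12.1  85. ]
lower slat top? [ 524.4 -156.5   85. ]
{'fx': 309.70691628693146, 'fy': 309.70691628693146, 'cx': 319.7787533435051, 'cy': 193.3769043409987, 'R': array([[ 0.4,  0.9, -0. ],
       [ 0.9, -0.4,  0.3],
       [ 0.3, -0.1, -1. ]]), 't': array([-648.5,  -37.2,  379.5])}
```

Run:
```python
from h import *
np.set_printoptions(precision=0,suppress=True)
print('tip',tri((160,130),(267,133)),'board corner',tri((98,8),(283,42)),tri((65,145),(192,93)), 'board corner2',tri((98,8),(232,0)))
for p in [(82,232),(130,100),(15,220),(65,145)]: print(p,onz('top',p,0),onz('top',p,200))
```

```text
tip (array([626., 125.,   5.]), np.float64(0.3365041172317249)) board corner (array([755., 133., 295.]), np.float64(11.768907306827042)) (array([510., 280., 167.]), np.float64(80.32423270582494)) board corner2 (array([524.,  -0., 551.]), np.float64(112.92993723412546))
(82, 232) [378. 305.   0.] [357. 186. 200.]
(130, 100) [709. 206.   0.] [621. 108. 200.]
(15, 220) [411. 470.   0.] [384. 318. 200.]
(65, 145) [596. 363.   0.] [531. 232. 200.]
```

Call:
servo_tool --motion '[{"ty": -60}, {"ty": -60}, {"ty": -60}, {"tx": -38, "tz": -40}, {"tx": -38, "tz": -40}, {"tx": -38, "tz": -40}, {"tx": -38, "tz": -40}, {"tx": -38, "tz": -40}, {"tx": -38, "tz": -40}, {"tx": -38, "tz": -40}]' --hand 85

```text
invalid input
```

Call:
servo_tool --motion '[{"tx": -38, "tz": -40}, {"tx": -38, "tz": -40}, {"tx": -53, "tz": -25}, {"tx": -53, "tz": -25}, {"tx": -53, "tz": -25}, {"tx": -53, "tz": -25}, {"tx": -53, "tz": -25}, {"tx": -53, "tz": -25}]'

```text
invalid input
```

Call:
servo_tool --motion '[{"tx": 0, "ty": -60, "tz": 0, "turn": 0}, {"tx": 0, "ty": -60, "tz": 0, "turn": 0}, {"tx": 0, "ty": -60, "tz": 0, "turn": 0}, {"tx": -38, "ty": 0, "tz": -40, "turn": 0}, {"tx": -38, "ty": 0, "tz": -40, "turn": 0}, {"tx": -38, "ty": 0, "tz": -40, "turn": 0}, {"tx": -38, "ty": 0, "tz": -40, "turn": 0}, {"tx": -38, "ty": 0, "tz": -40, "turn": 0}, {"tx": -38, "ty": 0, "tz": -40, "turn": 0}, {"tx": -38, "ty": 0, "tz": -40, "turn": 0}]' --hand 85

```text
t: 1.35
eef_pos: [405.9, 245.9, 411.2]
orientation: [[0.383, -0.0, -0.924], [0.924, -0.0, 0.383], [-0.0, -1.0, 0.0]]
ft_force: [0.3, 0.8, -0.5]
finger_gap: 0.996
```

Call:
servo_tool --motion '[{"tx": -48.5, "ty": 0, "tz": -29, "turn": 0}, {"tx": -48.5, "ty": 0, "tz": -29, "turn": 0}, {"tx": -48.5, "ty": 0, "tz": -29, "turn": 0}, {"tx": -48.5, "ty": 0, "tz": -29, "turn": 0}, {"tx": -48.5, "ty": 0, "tz": -29, "turn": 0}, {"tx": -48.5, "ty": 0, "tz": -29, "turn": 0}, {"tx": -48.5, "ty": 0, "tz": -29, "turn": 0}, {"tx": -48.5, "ty": 0, "tz": -29, "turn": 0}, {"tx": -48, "ty": 35, "tz": 0, "turn": 0}, {"tx": -48, "ty": 35, "tz": 0, "turn": 0}]'

```text
t: 2.6
eef_pos: [434.1, -289.9, 340.2]
orientation: [[0.383, 0.0, -0.924], [0.924, -0.0, 0.383], [-0.0, -1.0, -0.0]]
ft_force: [0.5, 0.1, -0.1]
finger_gap: 0.995
```

Call:
servo_tool --motion '[{"tx": -48, "ty": 35, "tz": 0, "turn": -2.8}, {"tx": -48, "ty": 35, "tz": 0, "turn": -2.8}, {"tx": 0, "ty": 40, "tz": 0, "turn": 0}, {"tx": 0, "ty": 0, "tz": 0, "turn": 0}]'

```text
t: 3.1
eef_pos: [398.4, -376.8, 228.8]
orientation: [[0.292, -0.004, -0.956], [0.956, 0.004, 0.292], [0.003, -1.0, 0.005]]
ft_force: [0.1, -0.6, 0.5]
finger_gap: 0.995
```

Run:
```python
from h import *
import cv2,pickle
np.set_printoptions(precision=1,suppress=True)
s=read_state();m=camera_model('wrist');im=camera('wrist')[:,:,::-1]
print(s['t'],s['eef_pos'],s['orientation'])
cv2.imwrite('pics/w1.png',im);pickle.dump((s,m),open('w1.pkl','wb'))
```

```text
3.1 [ 398.4 -376.8  228.8] [[ 0.3 -0.  -1. ]
 [ 1.   0.   0.3]
 [ 0.  -1.   0. ]]
```

View pics/w1.png

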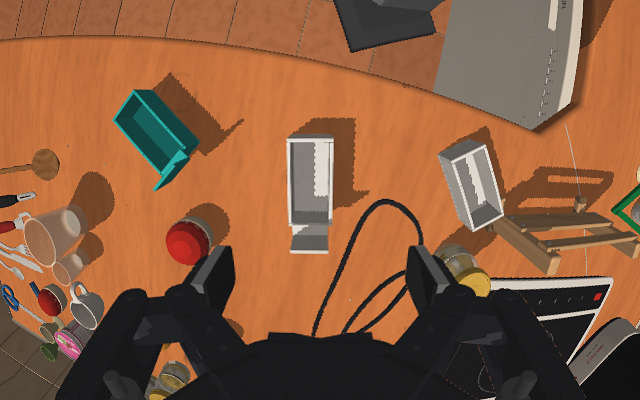

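The wrist view shows the caddy centred. Its rim runs from (287,138) to (333,224) with the tongue at (309,252), lined up with the fingers. The tray is at (472,185), the turquoise look-alike at (155,135) and the rack at the right (500..640, 200..275).

```bash
cat >> h.py <<'E'
import pickle
def wonz(m,p,z):
    a=np.array([(p[0]-m['cx'])/m['fx'],(p[1]-m['cy'])/m['fy']]);r=np.hypot(*a)
    d=m['R'].T@np.array([*(a*np.sin(r)/r),np.cos(r)]); c=-m['R'].T@m['t']
    return c+d*(z-c[2])/d[2]
E
python3 - <<'E'
from h import *
import cv2
np.set_printoptions(precision=1,suppress=True)
s,m=pickle.load(open('w1.pkl','rb'))
w=np.array([wonz(m,p,46) for p in [(287,138),(333,138),(333,224),(289,224)]])
print(w,w.mean(0),'len/wid',np.linalg.norm(w[0]-w[3]),np.linalg.norm(w[0]-w[1]))
tip=wonz(m,(309,252),88);mid=w.mean(0);print('tip',tip,tip-mid)
ax=(w[2]+w[3]-w[0]-w[1])[:2];print('axis deg',np.degrees(np.arctan2(ax[1],ax[0])))
p=mid[:2]-10*ax/np.linalg.norm(ax); R=s['orientation']
d=np.array([*p,8])-s['eef_pos'];print('to grip, tool axes',R.T@d)
im=cv2.imread('pics/w1.png')[110:300,410:640];cv2.imwrite('pics/w1c.png',cv2.resize(im,None,fx=3.4,fy=3.0,interpolation=cv2.INTER_CUBIC))
E
```

```text
[[ 352.2 -399.1   46. ]
 [ 366.6 -352.8   46. ]
 [ 459.8 -380.2   46. ]
 [ 445.2 -428.    46. ]] [ 405.9 -390.    46. ] len/wid 97.37957420108523 48.46087178040317
tip [ 465.3 -409.2   88. ] [ 59.4 -19.2  42. ]
axis deg -16.826102913791537
to grip, tool axes [-11.1 220.7  -2.2]
```

View pics/w1c.png

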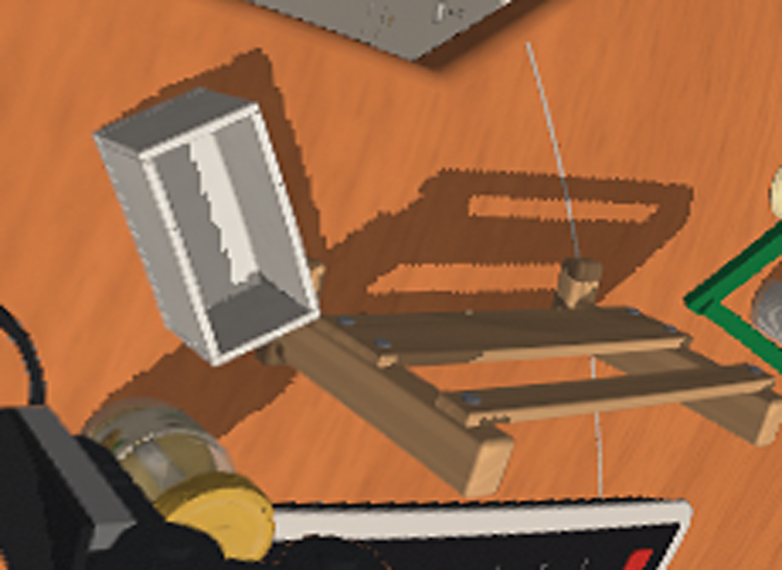

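Run:
```python
from h import *
np.set_printoptions(precision=1,suppress=True)
s,m=pickle.load(open('w1.pkl','rb'))
W=lambda u,v:(410+u/3.4,110+v/3.0)
for n,p,z in [('uR top',(487,462),150),('uL top',(770,420),150),('upslat R',(462,407),139),('upslat L',(772,375),139),('loslat R',(378,357),85),('loslat L',(688,337),85)]:
    print(n,wonz(m,W(*p),z))
print('tray',np.mean([wonz(m,W(*p),46) for p in [(143,158),(260,103),(318,315),(213,363)]],axis=0))
```

```text
uR top [ 535.8 -164.3  150. ]
uL top [591.8   9.4 150. ]
upslat R [ 517.  -167.7  139. ]
upslat L [577.7  21.2 139. ]
loslat R [ 521.6 -165.2   85. ]
loslat L [579.9  21.9  85. ]
tray [ 473. -198.   46.]
```

Call:
servo_tool --motion '[{"tx": -11, "ty": 40, "tz": -2, "turn": 0}, {"tx": 0, "ty": 50, "tz": 0, "turn": 0}, {"tx": 0, "ty": 50, "tz": 0, "turn": 0}, {"tx": 0, "ty": 40, "tz": 0, "turn": 0}, {"tx": 0, "ty": 30, "tz": 0, "turn": 0}, {"tx": 0, "ty": 10, "tz": 0, "turn": 0}]'

```text
t: 3.9
eef_pos: [399.8, -389.0, 11.4]
orientation: [[0.29, 0.0, -0.957], [0.957, -0.0, 0.29], [-0.0, -1.0, -0.0]]
ft_force: [-0.3, 0.6, 0.5]
finger_gap: 0.994
```

Call:
servo_tool --motion '[{"tx": 0, "ty": 0, "tz": 0, "turn": 0}, {"tx": 0, "ty": 0, "tz": 0, "turn": 0}, {"tx": 0, "ty": 0, "tz": 0, "turn": 0}, {"tx": 0, "ty": 0, "tz": 0, "turn": 0}]' --hand 40

```text
t: 4.4
eef_pos: [399.7, -389.8, 13.1]
orientation: [[0.291, 0.002, -0.957], [0.957, -0.002, 0.291], [-0.001, -1.0, -0.002]]
ft_force: [1.1, 1.9, 8.3]
finger_gap: 0.576
```

Call:
servo_tool --motion '[{"tx": 0, "ty": -20, "tz": 0, "turn": 0}, {"tx": 0, "ty": -50, "tz": 0, "turn": 0}, {"tx": 0, "ty": -60, "tz": 0, "turn": 0}, {"tx": 20, "ty": -50, "tz": -5, "turn": 0}, {"tx": 45, "ty": 0, "tz": -12, "turn": 0}, {"tx": 58, "ty": 0, "tz": -15, "turn": 0}, {"tx": 58, "ty": 0, "tz": -15, "turn": 0}, {"tx": 58, "ty": 0, "tz": -15, "turn": 0}, {"tx": 58, "ty": 0, "tz": -15, "turn": 0}, {"tx": 45, "ty": 0, "tz": -12, "turn": 0.7}]'

```text
t: 5.65
eef_pos: [584.6, -85.4, 192.8]
orientation: [[0.302, 0.002, -0.953], [0.953, -0.0, 0.302], [0.0, -1.0, -0.002]]
ft_force: [1.4, -1.5, -1.7]
finger_gap: 0.577
```

Run:
```python
from h import *
import cv2
np.set_printoptions(precision=1,suppress=True)
s=read_state();m=camera_model('wrist');im=camera('wrist')[:,:,::-1]
print(s['t'],s['eef_pos'],s['finger_gap'],s['ft_force'])
sc=camera('scene')[90:230,230:390,::-1]
sc=cv2.resize(sc,None,fx=2.5,fy=2.5*400/350,interpolation=cv2.INTER_CUBIC)
cv2.imwrite('pics/m2.png',np.hstack([im[:, 120:520],sc]));pickle.dump((s,m),open('w2.pkl','wb'))
```

```text
5.65 [584.6 -85.4 192.8] 0.5767049268797362 [ 1.4 -1.5 -1.7]
```

View pics/m2.png

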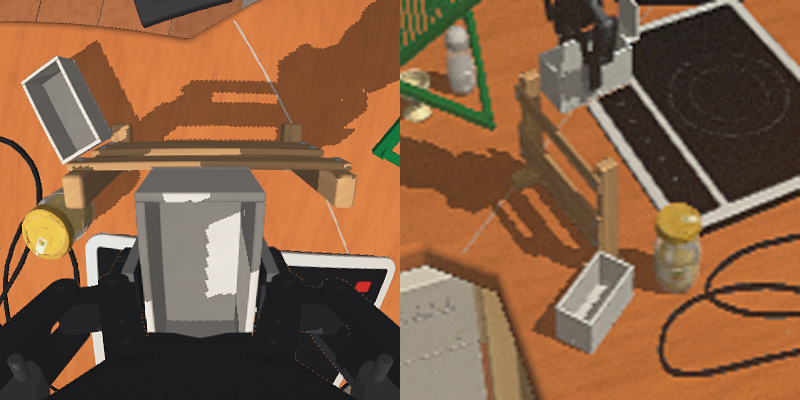

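```bash
cat >> h.py <<'E'
def wproj(m,X):
    c=m['R']@X+m['t'];r=np.arctan2(np.hypot(c[0],c[1]),c[2]);k=r/np.hypot(c[0],c[1])
    return np.array([m['cx']+m['fx']*c[0]*k,m['cy']+m['fy']*c[1]*k])
E
python3 - <<'E'
from h import *
np.set_printoptions(precision=1,suppress=True)
s,m=pickle.load(open('w2.pkl','rb'));T=s['eef_pos'];R=s['orientation']
f=-R[:,2];y=R[:,0];z=np.array([0,0,1.])
P=np.array([-6,14.])
for th in [-5,0,5,10]:
    a=np.radians(th);X=np.cos(a)*f-np.sin(a)*z;Z=np.sin(a)*f+np.cos(a)*z
    o=T+24*z  # P
    pr=[wproj(m,o+X*(bx-P[0])+y*by+Z*(bz-P[1])) for bx,by,bz in [(-50,25,23),(-50,-25,23),(-50,25,-23),(-50,-25,-23)]]
    print(th,np.array(pr).round(0).tolist())
uR,uL=wonz(m,(195,190),150),wonz(m,(462,190),150);print(uR,uL,uL-uR,'slot',(uR+uL)/2-18*np.array([.953,-.303,0]))
E
```

```text
-5 [[387.0, 184.0], [256.0, 184.0], [368.0, 168.0], [274.0, 168.0]]
0 [[389.0, 189.0], [254.0, 189.0], [370.0, 163.0], [272.0, 163.0]]
5 [[391.0, 194.0], [252.0, 194.0], [371.0, 159.0], [271.0, 159.0]]
10 [[393.0, 201.0], [250.0, 201.0], [373.0, 155.0], [270.0, 155.0]]
[ 539.6 -158.   150. ] [593.1  10.9 150. ] [ 53.5 168.9   0. ] slot [549.2 -68.1 150. ]
```

Call:
servo_tool --motion '[{"tx": 8, "ty": 18, "tz": -3, "turn": 0}, {"tx": 0, "ty": 18, "tz": 0, "turn": 0}, {"tx": 0, "ty": 5, "tz": 0, "turn": 0}, {"tx": 0, "ty": 4, "tz": -3, "turn": 0}, {"tx": 0, "ty": 4, "tz": -3, "turn": 0}]'

```text
t: 6.38
eef_pos: [594.6, -83.7, 142.4]
orientation: [[0.304, 0.001, -0.953], [0.953, 0.0, 0.304], [0.0, -1.0, -0.001]]
ft_force: [0.1, 3.0, 12.5]
finger_gap: 0.577
```

Call:
servo_tool --motion '[{"tx": 0, "ty": 4, "tz": -2.5, "turn": 0}, {"tx": 0, "ty": 4.5, "tz": -2.5, "turn": 0}, {"tx": 0, "ty": 4.5, "tz": -1.5, "turn": 0}, {"tx": 0, "ty": 4.5, "tz": -1.5, "turn": 0}, {"tx": 0, "ty": 4, "tz": -0.5, "turn": 0}, {"tx": 0, "ty": 4, "tz": 0, "turn": 0}, {"tx": 0, "ty": 4, "tz": 0, "turn": 0}]'

```text
t: 7.25
eef_pos: [603.8, -86.7, 113.3]
orientation: [[0.304, 0.003, -0.953], [0.953, -0.001, 0.304], [0.0, -1.0, -0.003]]
ft_force: [5.7, -1.2, 22.0]
finger_gap: 0.578
```

Run:
```python
from h import *
import cv2
np.set_printoptions(precision=1,suppress=True)
s=read_state();m=camera_model('wrist');im=camera('wrist')[:,:,::-1]
print(s['t'],s['eef_pos'],s['finger_gap'],s['ft_force'])
sc=camera('scene')[90:210,300:420,::-1]
sc=cv2.resize(sc,(400,400),interpolation=cv2.INTER_CUBIC)
cv2.imwrite('pics/m3.png',np.hstack([im[:, 120:520],sc]));pickle.dump((s,m),open('w3.pkl','wb'))
```

```text
7.25 [603.8 -86.7 113.3] 0.5781594087010973 [ 5.7 -1.2 22. ]
```

View pics/m3.png

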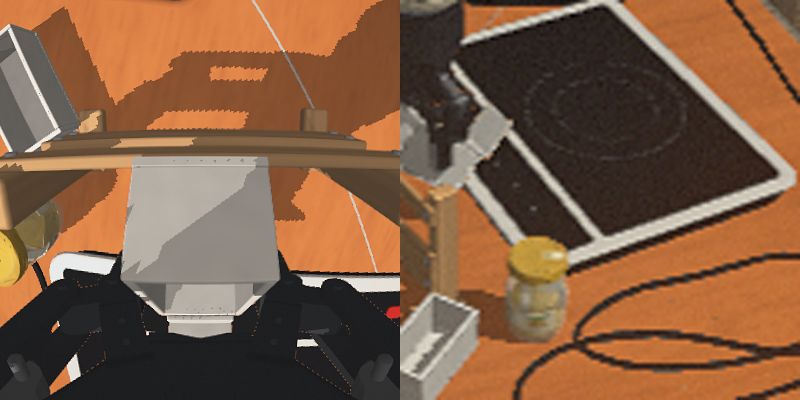

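Run:
```python
from h import *
from scipy.optimize import least_squares
np.set_printoptions(precision=1,suppress=True)
s,m=pickle.load(open('w3.pkl','rb'));T=s['eef_pos'];R=s['orientation']
f=-R[:,2];y=R[:,0];z=np.array([0,0,1.])
# triangulate each wall edge from its known 50 mm width (range) -> points in (f,z) plane
obs=[((240,283),(400,283),'rim'),((254,163),(388,163),'bottom')]
def ed(q,p1,p2): 
    a=lambda by:wproj(m,T+q[0]*f+q[1]*z+by*y+q[2]*y)
    return np.r_[a(-25)-p1,a(25)-p2]
E={}
for p1,p2,n in obs:
    r=least_squares(ed,[-40,30,0],args=(np.array(p1),np.array(p2)));E[n]=r.x;print(n,r.x,r.cost)
d=E['rim']-E['bottom'];print('len',np.hypot(d[0],d[1]),'tilt',np.degrees(np.arctan2(d[0],d[1])))
```

```text
rim [-22.   62.3  -0.6] 0.0014581737897641498
bottom [-53.2  30.2  -0.2] 0.0007771815968839839
len 44.76250132429747 tilt 44.148779644266696
```

The caddy is tilted about 44° in the grip: the front wall measures 44.8 mm against a true 46, and there was no slip. Next I'll lift it over the rack and come down in front of the gap.

Call:
servo_tool --motion '[{"tx": 0, "ty": -30, "tz": 0, "turn": 0}, {"tx": 0, "ty": -40, "tz": 0, "turn": 0}, {"tx": 0, "ty": -25, "tz": 5, "turn": 0}, {"tx": 3, "ty": 0, "tz": 40, "turn": 0}, {"tx": 3, "ty": 0, "tz": 55, "turn": 0}, {"tx": 0, "ty": 0, "tz": 45, "turn": 0}, {"tx": 0, "ty": 15, "tz": 17, "turn": 0}, {"tx": 0, "ty": 40, "tz": 0, "turn": 0}, {"tx": 0, "ty": 40, "tz": 0, "turn": 0}, {"tx": 0, "ty": 20, "tz": 0, "turn": 0}]'

```text
t: 8.6
eef_pos: [448.1, -31.2, 90.5]
orientation: [[0.304, -0.003, -0.953], [0.953, 0.0, 0.304], [-0.001, -1.0, 0.003]]
ft_force: [-0.3, 0.2, -0.8]
finger_gap: 0.578
```

Run:
```python
from h import *
import cv2
np.set_printoptions(precision=1,suppress=True)
s=read_state();m=camera_model('wrist');im=camera('wrist')[:,:,::-1]
d=s['eef_pos'][:2]-[549,-71];print(s['t'],s['eef_pos'],'slot x,y',d@[.953,-.303],d@[.303,.953],s['ft_force'])
sc=camera('scene')[100:200,240:340,::-1]
sc=cv2.resize(sc,(400,400),interpolation=cv2.INTER_CUBIC)
cv2.imwrite('pics/m4.png',np.hstack([im[:, 120:520],sc]));pickle.dump((s,m),open('w4.pkl','wb'))
```

```text
8.6 [448.1 -31.2  90.5] slot x,y -108.22496604827884 7.3203703520764245 [-0.3  0.2 -0.8]
```

View pics/m4.png

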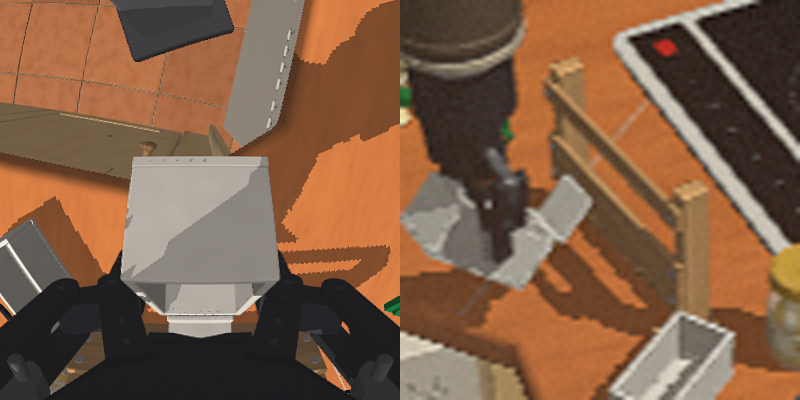

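Run:
```python
from h import *
m=camera_model('scene')
def pr(x,y,z):
    X=np.array([549+.953*x+.303*y,-71-.303*x+.953*y,85+z]);c=m['R']@X+m['t']
    u=m['fx']*c[0]/c[2]+m['cx'];v=m['fy']*c[1]/c[2]+m['cy'];return ((u-240)*4+400).round(),((v-100)*4).round()
for n,p in {'tip rear L':(-19,27,20),'tip rear R':(-19,-13,20),'legbot R':(-48,-13,-10),'upL top':(18,92,65),'upR top':(18,-92,65),'lo slat top L':(0,84,0),'lo R':(0,-84,0),'hi bottom L':(0,84,34),'hi bot R':(0,-84,34),'hi top R':(0,-84,54)}.items(): print(n,pr(*p))
```

```text
tip rear L (np.float64(570.0), np.float64(166.0))
tip rear R (np.float64(596.0), np.float64(193.0))
legbot R (np.float64(566.0), np.float64(236.0))
upL top (np.float64(566.0), np.float64(62.0))
upR top (np.float64(690.0), np.float64(187.0))
lo slat top L (np.float64(557.0), np.float64(140.0))
lo R (np.float64(666.0), np.float64(256.0))
hi bottom L (np.float64(554.0), np.float64(106.0))
hi bot R (np.float64(665.0), np.float64(222.0))
hi top R (np.float64(664.0), np.float64(201.0))
```

Call:
servo_tool --motion '[{"tx": 0, "ty": -3, "tz": -8, "turn": 0}, {"tx": 0, "ty": 0, "tz": -8, "turn": 0}, {"tx": 0, "ty": 0, "tz": -8, "turn": 0}, {"tx": 0, "ty": 0, "tz": -6, "turn": 0}, {"tx": 0, "ty": 0, "tz": 0, "turn": 0}]'

```text
t: 9.32
eef_pos: [479.1, -39.8, 95.9]
orientation: [[0.303, 0.001, -0.953], [0.953, -0.0, 0.303], [0.0, -1.0, -0.001]]
ft_force: [-0.3, 0.0, -1.2]
finger_gap: 0.576
```

Run:
```python
from h import *
import cv2
np.set_printoptions(precision=1,suppress=True)
s=read_state()
d=s['eef_pos'][:2]-[549,-71];print(s['t'],s['eef_pos'],'slot x,y',d@[.953,-.303],d@[.303,.953],s['ft_force'])
sc=camera('scene')[100:190,250:340,::-1];tp=camera('top')[95:195,180:290,::-1]
cv2.imwrite('pics/m5.png',np.hstack([cv2.resize(a,(400,400),interpolation=cv2.INTER_CUBIC) for a in (tp,sc)]))
```

```text
9.325 [479.1 -39.8  95.9] slot x,y -76.03421813512895 8.528496558574139 [-0.3  0.  -1.2]
```

View pics/m5.png

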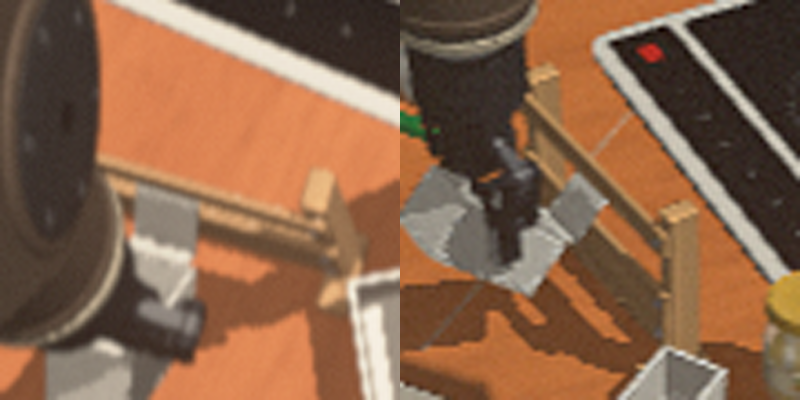

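Run:
```python
from h import *
np.set_printoptions(precision=1,suppress=True)
def slot(X): d=X[:2]-[549,-71];return np.array([d@[.953,-.303],d@[.303,.953],X[2]-85])
for a,b in [((217.7,140.7),(289.8,139.6)),((235,145.7),(296.6,146.1)),((243+25,143.5),(322,147))]:
    X,e=tri(a,b);print(slot(X),e)
# rays intersected with x=0 plane of slot: what height each view passes the slat front
n=np.array([.953,-.303,0])
for c,p in [('top',(217.7,140.7)),('top',(235,145.7)),('scene',(289.8,139.6)),('scene',(296.6,146.1))]:
    o,d=ray(c,p);X=o+d*((np.array([549,-71,0])-o)@n/(d@n));print(c,slot(X))
```

```text
[ 6.8 29.9 13.8] 3.492184013907619
[  6.4 -11.8  16.2] 4.642653081658074
[ 32.  -95.1  56.6] 28.8117910110767
top [-0.  22.6 36.6]
top [ -0.  -16.6  35. ]
scene [ 0.  13.3 28.3]
scene [  0.  -28.2  30.9]
```

Call:
servo_tool --motion '[{"tx": 0, "ty": -4, "tz": -3, "turn": 0}, {"tx": 0, "ty": -4, "tz": -3, "turn": 0}, {"tx": 0, "ty": -4, "tz": -3, "turn": 0}, {"tx": 0, "ty": -2, "tz": -3, "turn": 0}, {"tx": 0, "ty": 0, "tz": 0, "turn": 0}]'

```text
t: 10.05
eef_pos: [490.4, -43.4, 110.0]
orientation: [[0.303, 0.001, -0.953], [0.953, -0.0, 0.303], [0.0, -1.0, -0.001]]
ft_force: [-0.6, -0.3, -2.3]
finger_gap: 0.581
```

Call:
servo_tool --motion '[{"tx": 0, "ty": 0, "tz": -4, "turn": 0}, {"tx": 0, "ty": 0, "tz": -4, "turn": 0}, {"tx": 0, "ty": 0, "tz": -4, "turn": 0}, {"tx": 0, "ty": 0, "tz": -1, "turn": 0}, {"tx": 0, "ty": 2, "tz": 0, "turn": 0}, {"tx": 0, "ty": 2, "tz": 0, "turn": 0}, {"tx": 0, "ty": 2, "tz": 0, "turn": 0}, {"tx": 0, "ty": 2, "tz": 0, "turn": 0}]'

```text
t: 11.05
eef_pos: [502.3, -47.2, 101.6]
orientation: [[0.302, -0.0, -0.953], [0.953, -0.0, 0.302], [-0.0, -1.0, 0.0]]
ft_force: [-0.8, -0.5, -1.1]
finger_gap: 0.577
```

Call:
servo_tool --motion '[{"tx": 0, "ty": 4.5, "tz": 1.5, "turn": 0}, {"tx": 0, "ty": 4.5, "tz": 1.5, "turn": 0}, {"tx": 0, "ty": 4.5, "tz": 1.3, "turn": 0}, {"tx": 0, "ty": 4.5, "tz": 1.2, "turn": 0}]'

```text
t: 11.55
eef_pos: [496.0, -45.2, 83.9]
orientation: [[0.302, -0.002, -0.953], [0.953, 0.0, 0.302], [-0.0, -1.0, 0.002]]
ft_force: [-9.4, 2.1, 14.9]
finger_gap: 0.573
```

Call:
servo_tool --motion '[{"tx": 0, "ty": 4, "tz": 1.5, "turn": 0}, {"tx": 0, "ty": 4, "tz": 0.8, "turn": 0}, {"tx": 0, "ty": 4, "tz": 0.5, "turn": 0}, {"tx": 0, "ty": 4, "tz": 0.3, "turn": 0}]'

```text
t: 12.05
eef_pos: [493.3, -44.4, 67.8]
orientation: [[0.302, -0.001, -0.953], [0.953, 0.0, 0.302], [-0.0, -1.0, 0.001]]
ft_force: [-7.3, 2.3, 11.2]
finger_gap: 0.583
```

Run:
```python
from h import *
import cv2
np.set_printoptions(precision=1,suppress=True)
s=read_state();m=camera_model('wrist')
d=s['eef_pos'][:2]-[549,-71];print(s['t'],s['eef_pos'],'slot x,y',d@[.953,-.303],d@[.303,.953],s['ft_force'])
im=camera('wrist')[:,:,::-1];pickle.dump((s,m),open('w6.pkl','wb'))
sc=camera('scene')[100:190,250:340,::-1]
cv2.imwrite('pics/m6.png',np.hstack([im[:,120:520],cv2.resize(sc,(400,400),interpolation=cv2.INTER_CUBIC)]))
```

```text
12.05 [493.3 -44.4  67.8] slot x,y -61.123640826305866 8.497492155317076 [-7.3  2.3 11.2]
```

View pics/m6.png

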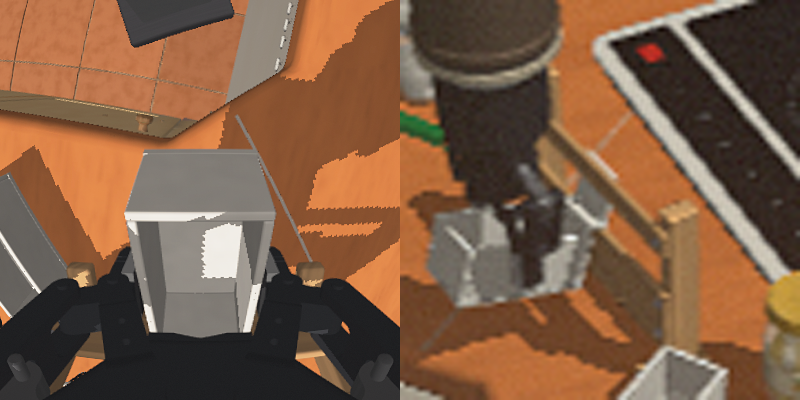

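Call:
servo_tool --motion '[{"tx": 0, "ty": 4, "tz": 0, "turn": 0}, {"tx": 0, "ty": 4, "tz": -0.4, "turn": 0}, {"tx": 0, "ty": 4, "tz": -0.4, "turn": 0}]'

```text
t: 12.52
eef_pos: [494.1, -44.7, 55.8]
orientation: [[0.302, -0.001, -0.953], [0.953, 0.0, 0.302], [-0.0, -1.0, 0.001]]
ft_force: [-8.3, 2.3, 11.7]
finger_gap: 0.575
```

Call:
servo_tool --motion '[{"tx": 0, "ty": 0, "tz": 0, "turn": 0}, {"tx": 0, "ty": 0, "tz": 0, "turn": 0}, {"tx": 0, "ty": 0, "tz": 0, "turn": 0}, {"tx": 0, "ty": 0, "tz": 0, "turn": 0}]' --hand 70

```text
t: 13.02
eef_pos: [495.1, -44.9, 55.9]
orientation: [[0.303, 0.0, -0.953], [0.953, -0.0, 0.303], [0.0, -1.0, -0.0]]
ft_force: [0.2, -0.7, -0.6]
finger_gap: 0.819
```

Call:
servo_tool --motion '[{"tx": 0, "ty": 0, "tz": 0, "turn": 0}, {"tx": 0, "ty": -10, "tz": 0, "turn": 0}, {"tx": 0, "ty": -30, "tz": 0, "turn": 0}, {"tx": 0, "ty": -50, "tz": 0, "turn": 0}, {"tx": 0, "ty": -50, "tz": 0, "turn": 0}, {"tx": 0, "ty": -50, "tz": 0, "turn": 0}, {"tx": 0, "ty": 0, "tz": 0, "turn": 0}]'

```text
t: 13.9
eef_pos: [496.9, -45.2, 250.2]
orientation: [[0.302, 0.007, -0.953], [0.953, -0.001, 0.302], [0.001, -1.0, -0.007]]
ft_force: [0.2, 0.2, 0.7]
finger_gap: 0.818
```

Run:
```python
from h import *
import cv2
np.set_printoptions(precision=1,suppress=True)
s=read_state();m=camera_model('wrist')
print(s['t'],s['eef_pos'],s['ft_force'],s['finger_gap'])
im=camera('wrist')[:,:,::-1];pickle.dump((s,m),open('w7.pkl','wb'))
sc=camera('scene')[100:190,250:340,::-1]
cv2.imwrite('pics/m7.png',np.hstack([im[:,120:520],cv2.resize(sc,(400,400),interpolation=cv2.INTER_CUBIC)]))
```

```text
13.9 [496.9 -45.2 250.2] [0.2 0.2 0.7] 0.8182199092028335
```

View pics/m7.png

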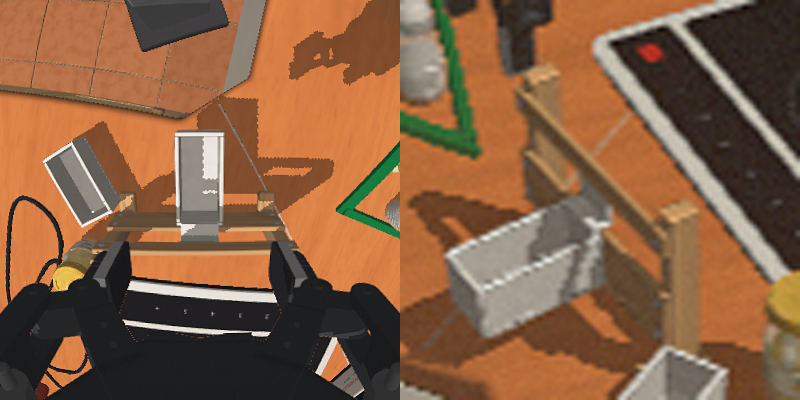

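Run:
```python
from h import *
from scipy.optimize import least_squares
np.set_printoptions(precision=1,suppress=True)
s,m=pickle.load(open('w7.pkl','rb'))
def slot(X): d=X[:2]-[549,-71];return np.array([d@[.953,-.303],d@[.303,.953],X[2]-85])
ms=camera_model('scene')
def ps(X): c=ms['R']@X+ms['t'];return np.array([ms['fx']*c[0]/c[2]+ms['cx'],ms['fy']*c[1]/c[2]+ms['cy']])
for n,a,b in [('front L',(344,132),(260.8,156.7)),('front R',(295,132),(269.1,164.8)),('back R',(297,224),(296.1,151.3))]:
    r=least_squares(lambda X:np.r_[wproj(m,X)-a,ps(X)-b],[480,-60,85.]);print(n,slot(r.x),r.fun)
w=[wonz(m,p,85) for p in [(295,132),(344,132),(343,224),(297,224)]];print([slot(x) for x in w])
```

```text
front L [-99.7  32.9 -10.2] [-0.1  0.3 -1.1  0.3]
front R [-99.7 -17.1  -7.5] [-0.2  0.6 -1.8  0.6]
back R [ -1.5 -16.5  -1.4] [-0.1  0.6 -1.4  1. ]
[array([-101.2,  -16.3,    0. ]), array([-101.1,   32.2,    0. ]), array([-2.8, 33.2,  0. ]), array([ -2.8, -16.3,   0. ])]
```

```bash
python3 -c "
from plant import *
print(hand_in())"
```

```text
the job is handed in; nothing more can be done
None
```

The white caddy hangs on the rack, and I handed the job in at about 14 s on the robot's clock. No verdict came back.

**How it went:** I gripped the caddy across its width. The tool always points down, so I tilted the box to about 44° in the grip by pressing its front down on the upper slat's top edge. I then passed the tongue through the gap, rotated the box down on the lower slat, and released.

**Last checks:**
- **Position:** the back wall measures 1–3 mm in front of the slats' face and the rim 1 mm below the lower slat's top edge at the back. The caddy sits about 8 mm left of the gap's middle.
- **Level:** the front rim triangulated about 4° low. That is inside the 10° limit and roughly my measuring error.
- **Tongue tip:** I did not measure it directly at the end, because the upper slat hides it. Part-way through the lowering, the camera showed it standing behind the upper slat.
- **Robot:** the wrist force is near zero and the gripper is well above the rack.
- **Tray and turquoise look-alike:** I did not touch either. The tray looked unmoved in the last picture, but I did not measure it again.

**A check that disagreed:** before insertion, the scene camera put the tongue tip up to 10 mm lower than I had computed. I allowed for this by moving in small steps, and felt no contact until the box was being lowered onto the slat.

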